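# Clip the kitchen tin onto the snap hook

### The arm

A 7-joint arm with a two-finger parallel gripper is mounted at the origin on the work surface. World frame = base frame: x ahead of the robot, y to its left, z up, the work surface at z = 0. Lengths are in mm, angles in rad, forces in N, time in s.
With the tool pointing down it reaches from about 425 to 1025 mm from the base axis. Payload 9.4 kg.
Tool frame: the origin (TCP) lies at the very end of the fingers, on their centre line; the grasp point (between the pads) lies tcp_to_grasp behind it (tcp_to_grasp is the distance from the TCP to the grasp point, in mm); z points along the fingers, y is the line along which they close (so a half turn about z gives the same grasp; the last joint's range is limited). The gripper opens to 93 mm and grips with 3 to 60 N. Pads are 15 mm wide; open, the fingers measure 128 mm over their backs; the gripper's body (75 mm by 188 mm) begins 65 mm behind the grasp point.
Start: joints at [1.024, 0.599, -0.003, 1.599, 0.002, 0.943, -0.08], TCP at [328.204, -646.457, 218.618] pointing down, gripper open.
Joint ranges: [-2.57, 2.57], [-0.35, 1.97], [-1.29, 1.29], [0.11, 2.56], [-1.05, 4.19], [0.11, 1.86], [-2.63, 2.63]. Speed limits (rad/s): [2.22, 2.22, 3.01, 3.01, 3.14, 3.14, 3.14].

### API

Orientations are given as [roll, pitch, yaw] about the fixed x, y, z axes, in that order (R = Rz(yaw) Ry(pitch) Rx(roll)).
In Python, from plant import * gives the robot as it stands.
- The arm moves only by the tool move_arm, never from a script. Its argument "deltas" is a list of rows, each a list of 3 entries, a list of its own where there are three numbers: the opening, from 0 (shut) to 1 (fully open), then the shift along the tool's x, y, z in mm, then the turn about the tool's z in rad. In form: [[hand, [tx, ty, tz], roll], ...]. A call has exactly 10 rows; each row is the pose to reach, as a shift and turn from the pose commanded when the call began, along the tool's axes at that moment; what a row does not reach only later rows make up. A row lasts 1/8 s, in which the tool goes at most 62.5 mm and 10.7 degrees, less where a joint would pass 70% of its speed; a pose out of reach is approached as far as the arm can. A call with a gripper value outside its range is refused whole. The fingers move at their own pace and stop on an object; "force" is the grip in N (left out, the last holds). Time passes only in rows, so rows that repeat a pose let the fingers close, or fill a call up. It gives the time, the measured TCP pose, the force, the opening and the grip force at its end, in the units of the state.
- sense(): the state, without advancing time (a new reading comes with each control period).
- camera(name): name is "scene" or "top" or "wrist"; returns a dict with "frame" (420x560x3 uint8, blue, green, red), "mtx" (3x3 intrinsics, pixels), "cam_to_world" (4x4, takes a point from camera to world coordinates); the wrist camera has in their place "hand_eye" (4x4, takes a point from camera to tool coordinates, whose origin is the TCP and whose axes are the flange's). Camera axes: x right, y down, z forward; pixel columns grow to the right and rows downward; lengths in mm; the calibration is good to about 2 mm. A picture is of the moment at which its call begins: read the wrist's pose just before it. There is no depth.
- job_done(): hands the job in; it is judged then, once.
The state is a dict: "clock": time; "joint_pos": joint angles; "qd": joint speeds; "joint_efforts": joint torques, N m; "tcp_pos": TCP position; "tcp_rot": TCP orientation; "contact_force": force on the tool from outside, world axes, zero at the start; "ft_torque": the same for the moment, N m; "gripper_width": opening from 0.0 (shut) to 1.0 (fully open); "grip_force": force on a finger pad.
Only numpy, scipy, OpenCV 4.12 (cv2) and the standard library are available. Lean on these libraries where they do the work, as an engineer would, in place of code of your own. Each camera call takes 0.05 s, during which the arm holds its last target. There are 200 camera calls.

### The job

Hang the blue tin from the snap hook on the counter stand: slip its tall ring over the hook, push the red sprung gate inward with the ring's crossbar close beside the hook's nose, and set the bar down in the bottom of the hook so that the gate snaps shut over it. Feel your way and be gentle, never forcing the hook; then let go, with the tin hanging still, and leave the mug, pepper mill and oil bottle where they stand.

Things in the scene. Friction and masses are not known exactly. Their poses are not given: they have to be found in the camera images.
- ring_bar (a point): Middle of the 6 mm round steel crossbar on top of the tin's ring, 152 mm above the tin's underside. Bar along y, z up. The ring is a closed upright rectangle in the y-z plane: crossbar, 6 mm round legs at y = +-20 mm down to the lid, 86 mm below the bar; opening 34 wide, 83 high. Tin: blue, white lid, 80 mm across, 66 high, 0.24 to 0.4 kg, alike from both sides; starts standing on the counter.
- ears (a point): Midpoint between the tin's two wooden grip ears, at their mid-height, 22 mm above ring_bar; axes as ring_bar. Ears: upright blocks 16 (x) by 8 (y) by 36 mm high at y = +-20 mm, above the ring's corners; the 32 mm between them stays free for hook and gate. Grasp both together from above, fingers closing along y on their outer faces, 48 mm apart.
- stand: Fixed hook stand. Origin on the counter below point throat; axes as throat. Wooden base plate 150 x 90 x 14 mm (x from -5 to 145 mm); steel post 16 mm across at x = 115 mm, 287 mm high, with an arm 21 mm above throat that holds the hook out towards -x. The hook is open upward, closed by a red gate.
- throat (a point): Nominal point on the inner face of the hook's nose, on the shut gate's middle line, 225 mm above the counter; z up, +x from nose to post, y across the hook. The hand-clamped hook truly stands up to 10 mm nearer or farther in x and up to 8 mm higher or lower than this: find it by touch or sight. Nose: flat-topped steel, top 12 mm above here, reaching 15 mm to -x of here.
- hinge (a point): Nominal hinge of the gate, 36 mm to +x of throat (off as throat is). Red gate: 5 mm round bar from here to 1.5 mm short of the nose; swings down only, to 0.65 rad. The crossbar passes its end only within about 2 mm of touching the nose; farther in it jams. At the end it takes about 5 N to start, 9 N fully open, more nearer the hinge. Resting on the shut gate the bar's middle is 5.5 mm higher.
- seat (a point): Nominal middle of a seated crossbar, 27 mm below throat and 15 mm to +x (off by as much as throat is). Hook's bottom run: 8 mm round steel, underside 38 mm below throat, level from 2 to 30 mm to +x of throat, bevelled corners; shank at 38 mm. The ring goes on over the nose from its -x side, crossbar above the nose, tin below the hook; then the bar goes down through the gate, close by the nose.
- gate (a joint): Angle of the red gate (rad): 0 shut, grows as it is pushed inward (down), stop at 0.65. A spring shuts it.
- mug: White mug, 80 mm across, 90 mm high, handle at its +y; origin under its centre. Leave it alone.
- mill: Dark wooden pepper mill, 54 mm across, 150 mm high; origin under its centre. Leave it alone.
- oil: Green glass oil bottle, 60 mm across, 200 mm high; origin under its centre. Leave it alone.
Mind the look-alikes: they are no part of the job. What is shaped like the part that bears ring_bar but pink or purple is not meant.

How it is judged (in metres and radians):
On the way, in this order (a step that is already met when the one before it is completed fails the run):
1. the ring's crossbar pushes the gate well inward (value of joint gate above 0.3 rad and contact force between tin and stand above 1 N), for 0.05 s.
2. the crossbar is inside the hook and the gate has snapped shut over it (value of joint gate below 0.1 rad and z of ring_bar in the frame of stand below 0.214 m), for 0.2 s.
At the end, for the whole second after the job is handed in: the tin hangs from the hook by its ring: crossbar inside the hook, 180 to 212 mm above the counter, -14 to 45 mm from throat along x and within 22 mm across; gate shut (under 0.1 rad); tin within 0.25 rad of upright and still (under 0.08 m/s) (value of joint gate below 0.1 rad and z of ring_bar in the frame of stand between 0.18 and 0.212 m and x of ring_bar in the frame of stand between -0.014 and 0.045 m and y of ring_bar in the frame of stand between -0.022 and 0.022 m and contact force between tin and stand above 1 N and angle between tin's own z axis and vertical below 0.25 rad and linear speed of tin below 0.08 m/s); the robot touches nothing.
It fails at once if the hook stand is pushed or struck with more than 20 N by the tin (contact force between tin and stand above 20 N).
It fails at once if the hook stand is pushed with more than 20 N by the robot (contact force between the arm and stand above 20 N).
It fails at once if mug, pepper mill or oil bottle moved more than 30 mm (distance of any of mug, mill, oil from where it was at the start of the episode above 0.03 m).
It also fails if it takes over 48 s, if anything falls off the work surface, if the arm or the gripper's body presses on something with over 40 N, if the wrist force passes 120 N, or if a joint passes its speed limit or range.

## Working session

There is one attempt and no reset: what is moved stays moved. The work goes in short steps, Python scripts to look and compute and a tool call to move; the robot and the scene stay as the last step left them, time stands still between calls to the robot, and variables do not carry over. Pictures are saved under pics/ and viewed, at most 10 in all, crops included, and the job is handed in when it is done.

Besides the shell and the picture viewer there is one more tool, called after "Request:" by a JSON object that holds its "method" and its "body", one argument or row to a line. move_arm: Moves the arm, as the interface text tells. Its arguments: {"type":"object","properties":{"deltas":{"type":"array","items":{"type":"array"}},"force":{"type":"number"}},"required":["deltas"]}

```bash
mkdir -p pics; ls; python3 - <<'E'
from plant import *
import cv2,numpy as np
s=sense();print(s)
a=camera("scene");b=camera("top")
np.savez('cams.npz',s=a["frame"],sm=a["mtx"],sc=a["cam_to_world"],t=b["frame"],tm=b["mtx"],tc=b["cam_to_world"])
print(a["mtx"],a["cam_to_world"],b["mtx"],b["cam_to_world"])
cv2.imwrite('pics/s0.png',a["frame"]);cv2.imwrite('pics/t0.png',b["frame"])
E
```

```text
pics
{'clock': 0.0, 'joint_pos': array([ 1.02428579,  0.60011369, -0.00250464,  1.60013146,  0.00177228,
        0.94286297, -0.07979845]), 'qd': array([-0.00014951, -0.00052479, -0.00059305,  0.00018785, -0.00022561,
        0.00038754,  0.00039824]), 'joint_efforts': array([ 7.38272192e-04, -7.65075517e+01,  1.49766717e+00, -2.52348894e+01,
       -5.24277426e-02,  1.68785005e-02,  1.69335399e-04]), 'tcp_pos': array([ 327.97256611, -646.0376687 ,  217.76819784]), 'tcp_rot': array([-3.14008564e+00,  1.38736945e-04,  4.69822521e-01]), 'contact_force': array([-0.02949472,  0.23207265, -0.52167859]), 'ft_torque': array([0.01380101, 0.01161369, 0.0189639 ]), 'grip_force': 0.0, 'gripper_width': 1.0011372841299684}
[[471.09018768   0.         276.39023117]
 [  0.         471.09018768 204.90017332]
 [  0.           0.           1.        ]] [[ 3.16010764e-02  5.74739454e-01 -8.17726074e-01  1.31920269e+03]
 [ 9.99474744e-01 -2.40513001e-02  2.17202890e-02 -1.49752693e+01]
 [-7.18386817e-03 -8.17982943e-01 -5.75197615e-01  7.53351772e+02]
 [ 0.00000000e+00  0.00000000e+00  0.00000000e+00  1.00000000e+00]] [[391.42996232   0.         278.81420691]
 [  0.         391.42996232 212.42448698]
 [  0.           0.           1.        ]] [[ 1.92561330e-02 -9.93122697e-01  1.15483807e-01  3.62957482e+02]
 [-9.99784039e-01 -2.00295212e-02 -5.54015098e-03  5.40371847e+00]
 [ 7.81513506e-03 -1.15352185e-01 -9.93293913e-01  1.15816117e+03]
 [ 0.00000000e+00  0.00000000e+00  0.00000000e+00  1.00000000e+00]]
```

View pics/s0.png

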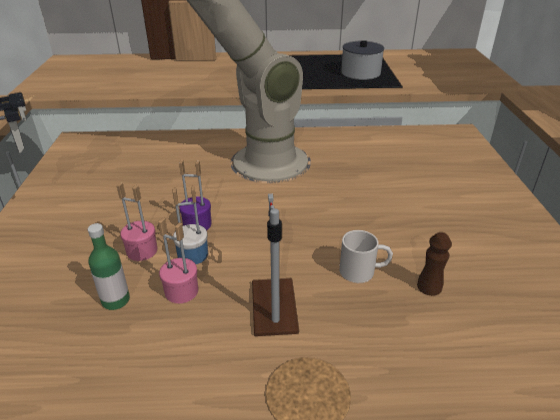

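View pics/t0.png

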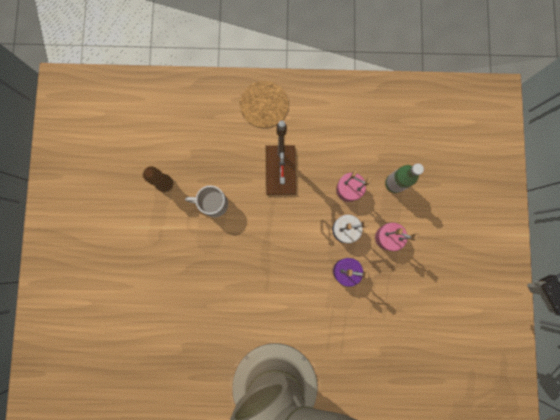

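Candidates for the tin, scene pixels: pink (139,240), purple (195,213), blue with white lid (190,245), pink (179,280). I choose the blue one, at top pixel (348,229). Next is one close crop of it with the stand.

```bash
cat > h.py <<'E'
import numpy as np,cv2
d=np.load('cams.npz')
S=(d['sm'],d['sc']);T=(d['tm'],d['tc'])
def ray(C,uv):
    K,M=C; r=M[:3,:3]@np.linalg.inv(K)@np.array([uv[0],uv[1],1.]); return M[:3,3],r/np.linalg.norm(r)
def plane(C,uv,z):
    o,r=ray(C,uv); return o+r*(z-o[2])/r[2]
def tri(*cs):
    A=np.zeros((3,3));b=np.zeros(3);R=[]
    for C,uv in cs:
        o,r=ray(C,uv);P=np.eye(3)-np.outer(r,r);A+=P;b+=P@o;R.append((o,r))
    p=np.linalg.solve(A,b); return p,[np.linalg.norm(np.cross(p-o,r)) for o,r in R]
def proj(C,p):
    K,M=C; q=K@(M[:3,:3].T@(np.asarray(p,float)-M[:3,3])); return q[:2]/q[2]
def comps(mask,mn=20):
    n,l,s,c=cv2.connectedComponentsWithStats(mask.astype(np.uint8))
    return [(c[i].round(1),s[i]) for i in range(1,n) if s[i][4]>=mn]
E
python3 - <<'E'
from h import *
s,t=d['s'],d['t']
f=lambda im,x,y,w,h:cv2.resize(im[y:y+h,x:x+w],(400,300),interpolation=cv2.INTER_CUBIC)
a=np.vstack([np.hstack([f(s,140,180,100,75),f(s,230,180,100,75)]),np.hstack([f(t,320,190,80,60),f(t,250,130,80,60)])])
cv2.imwrite('pics/c1.png',a)
for n,C,im in(('s',S,s),('t',T,t)):
    H=cv2.cvtColor(im,cv2.COLOR_BGR2HSV);h,sa,v=[H[...,i] for i in range(3)]
    print(n,'blue',comps((h>98)&(h<120)&(sa>120)&(v>50)))
    print(n,'white',comps((sa<50)&(v>170),60)[:10])
    print(n,'red',comps(((h<5)|(h>174))&(sa>140)&(v>80),3))
    print(n,'pink',comps((h>150)&(h<174)&(sa>100)),'purple',comps((h>122)&(h<150)&(sa>100)))
print([plane(T,p,66).round() for p in((348,229),(351,187),(392,237),(349,272))])
E
```

```text
s blue []
s white [(array([487.9,  31.6]), array([476,  10,  25,  48, 656], dtype=int32)), (array([ 94.4, 227.5]), array([ 88, 224,  14,   8,  80], dtype=int32)), (array([192.8, 236.5]), array([183, 226,  24,  20, 312], dtype=int32)), (array([381.4, 247.6]), array([367, 240,  26,  14,  69], dtype=int32))]
s red [(array([270.4, 203.8]), array([270, 203,   2,   3,   5], dtype=int32))]
s pink [(array([139.2, 241. ]), array([ 121,  222,   36,   39, 1024], dtype=int32)), (array([179.2, 281. ]), array([ 160,  258,   38,   45, 1256], dtype=int32))] purple [(array([203.4, 212.6]), array([196, 197,  15,  33, 340], dtype=int32)), (array([187.6, 214.1]), array([180, 205,  16,  20, 256], dtype=int32))]
t blue []
t white [(array([109.7,  34.5]), array([  36,    0,  182,   67, 7764], dtype=int32)), (array([182.5,  29. ]), array([ 152,    4,   67,   44, 2240], dtype=int32)), (array([247.5,  38.7]), array([ 220,   23,   66,   26, 1130], dtype=int32)), (array([298.9,  46.5]), array([289,  42,  26,   8, 110], dtype=int32)), (array([252. ,  58.6]), array([ 219,   50,   67,   18, 1096], dtype=int32)), (array([318.2,  60.7]), array([287,  51,  67,  19, 995], dtype=int32)), (array([366.6,  66.2]), array([356,  61,  30,   9, 161], dtype=int32)), (array([417.8, 168.3]), array([413, 164,  11,  10,  83], dtype=int32)), (array([346.9, 227.9]), array([335, 215,  26,  27, 433], dtype=int32))]
t red [(array([281.6, 170.8]), array([281, 166,   2,  10,  16], dtype=int32))]
t pink [(array([350. , 188.4]), array([338, 173,  27,  27, 408], dtype=int32)), (array([390.1, 237.5]), array([377, 223,  29,  27, 443], dtype=int32))] purple [(array([347.4, 271.5]), array([334, 259,  29,  27, 486], dtype=int32))]
[array([ 447., -195.,   66.]), array([ 567., -204.,   66.]), array([ 427., -318.,   66.]), array([ 328., -198.,   66.])]
```

View pics/c1.png

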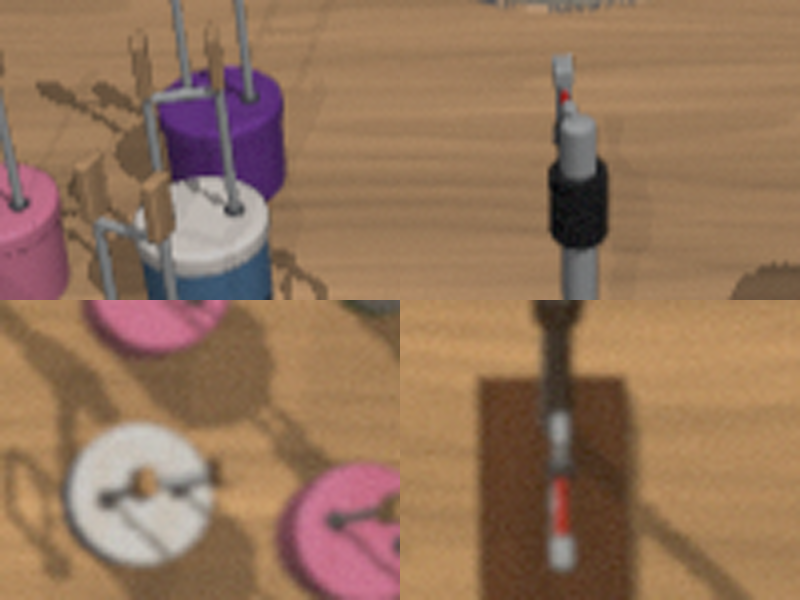

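```bash
python3 - <<'E'
from h import *
P=lambda *a:print(*[np.round(x,1) for x in a])
P(plane(T,(341,229.6),66),plane(T,(356,228),66)); 
P(plane(T,(349.4,226),174),plane(T,(362.4,224.4),174))
P(plane(S,(174.5,195),174),plane(S,(193.3,196),174),plane(S,(198.8,232),66))
P(tri((S,(174.5,195)),(T,(362.4,224.4))),tri((S,(193.3,196)),(T,(349.4,226))))
lt=plane(T,(348,229),66);P(lt)
# stand: base corners in top crop
P(*[plane(T,(250+x/5,130+(y-300)/5),14) for x,y in((478,378),(630,378))])
H=cv2.cvtColor(d['t'],cv2.COLOR_BGR2HSV);h,s,v=[H[...,i] for i in range(3)]
m=((v<110)&(s>90)).astype(np.uint8)[130:210,250:310]
m=cv2.morphologyEx(m,cv2.MORPH_OPEN,np.ones((7,7)))
r=cv2.minAreaRect(np.argwhere(m)[:,::-1].astype(np.float32));P(r[0],r[1],r[2])
bx=cv2.boxPoints(r)+[250,130]; P(*[plane(T,p,14) for p in bx])
# nose tip & gate in top (z~235)
P(plane(T,(250+562/5-80,130+(568-300)/5),237),plane(T,(250+563/5-80,130+(538-300)/5),225),plane(T,(250+560/5-80,130+(475-300)/5),225))
P(tri((S,(230+563/4-100,180+58/4)),(T,(250+562/5-80,130+(568-300)/5))))
for p in((200,310),(250,310)):pass
P(plane(T,(210,200),90),plane(T,(165,183),0),plane(T,(397,183),0))
E
```

```text
[ 445.1 -175.6   66. ] [ 450.4 -217.6   66. ]
[ 446.5 -178.9  174. ] [ 451.2 -211.8  174. ]
[ 448.1 -216.9  174. ] [ 453.9 -174.8  174. ] [ 445.  -174.7   66. ]Traceback (most recent call last):
  File "<stdin>", line 6, in <module>
  File "<stdin>", line 2, in <lambda>
    return _wrapfunc(a, 'round', decimals=decimals, out=out)
    return _wrapit(obj, method, *args, **kwds)
    conv = _array_converter(obj)
ValueError: setting an array element with a sequence. The requested array has an inhomogeneous shape after 1 dimensions. The detected shape was (2,) + inhomogeneous part.
```

```bash
python3 - <<'E'
from h import *
P=lambda *a:print(*[np.round(x,1) for x in a])
H=cv2.cvtColor(d['t'],cv2.COLOR_BGR2HSV);h,s,v=[H[...,i] for i in range(3)]
m=((v<120)&(s>80)).astype(np.uint8)[130:210,250:310]
m=cv2.morphologyEx(m,cv2.MORPH_OPEN,np.ones((7,7)))
r=cv2.minAreaRect(np.argwhere(m)[:,::-1].astype(np.float32));P(r[0],r[1],r[2])
bx=cv2.boxPoints(r)+[250,130]; P(*[plane(T,p,14) for p in bx])
t=lambda x,y:(250+(x-400)/5,130+(y-300)/5); q=lambda x,y:(230+(x-400)/4,180+y/4)
P(plane(T,t(562,570),237),plane(T,t(563,538),225),plane(T,t(561,475),225))
P(*tri((S,q(563,58)),(T,t(562,570))))
P(*tri((S,q(580,120)),(T,(281,124))))
P(plane(T,(210,200),90),plane(T,(165,183),0),plane(T,(397,183),0))
E
```

```text
[31.  40.5] [49. 30.] 90.0
[695.9  41.3  14. ] [697.8 -48.7  14. ] [548.9 -50.8  14. ] [547.1  37.9  14. ]
[538.6  -7.  237. ] [556.6  -7.3 225. ] [587.8  -5.8 225. ]
[539.8  -6.2 230.8] [0.9 0.9]
[ 6.695e+02 -4.000e-01  2.859e+02] [0.2 0.2]
[517.8 189.6  90. ] [579.5 341.8   0. ] [ 594.  -355.3    0. ]
```

```bash
cat >> h.py <<'E'
from scipy.spatial.transform import Rotation as Ro
def delta(s,target,yaw):
    R=Ro.from_euler('xyz',s['tcp_rot']).as_matrix()
    e=R.T@(np.asarray(target,float)-s['tcp_pos']); roll=-(yaw-s['tcp_rot'][2]) # tool z down
    print('tool delta',e.round(1),'roll',round(roll,3)); return e
E
python3 - <<'E'
from h import *
import plant
from plant import *
print([ (n,getattr(plant,n)) for n in dir(plant) if 'grasp' in n.lower()],[n for n in dir(plant) if n[0]!='_'])
s=sense();delta(s,(430,-196,350),0.12)
w=camera("wrist");print(w["hand_eye"].round(3),w["mtx"].round(1))
E
```

```text
[('tcp_to_grasp', 18.8)] ['MotionError', 'camera', 'job_done', 'sense', 'tcp_to_grasp']
tool delta [ 294.7 -355.3 -131.7] roll 0.35
[[ 0.00000e+00 -9.57000e-01 -2.92000e-01  8.13870e+01]
 [ 1.00000e+00  0.00000e+00 -1.00000e-03  6.91000e-01]
 [ 1.00000e-03 -2.92000e-01  9.57000e-01 -1.64966e+02]
 [ 0.00000e+00  0.00000e+00  0.00000e+00  1.00000e+00]] [[326.3   0.  274.2]
 [  0.  326.3 208.8]
 [  0.    0.    1. ]]
```

Request:
{"method": "move_arm", "body": {
  "deltas": [
    [1,[30,-36,-40],0.05],
    [1,[70,-84,-80],0.1],
    [1,[110,-133,-110],0.15],
    [1,[147,-178,-132],0.2],
    [1,[184,-222,-132],0.25],
    [1,[221,-266,-132],0.3],
    [1,[258,-311,-132],0.35],
    [1,[295,-355,-132],0.35],
    [1,[295,-355,-132],0.35],
    [1,[295,-355,-132],0.35]
  ],
  "force": 20
}}

```text
clock: 1.4
tcp_pos: [430.3, -196.9, 350.6]
tcp_rot: [3.141, 0.0, 0.12]
contact_force: [-0.8, -0.7, 0.4]
gripper_width: 0.996
grip_force: 0.0
```

```bash
python3 - <<'E'
from h import *
from plant import *
s=sense();w=camera("wrist");print(s['tcp_pos'],s['tcp_rot'],s['qd'].round(3),s['clock'])
R=np.eye(4);R[:3,:3]=Ro.from_euler('xyz',s['tcp_rot']).as_matrix();R[:3,3]=s['tcp_pos']
np.savez('w1.npz',f=w["frame"],K=w["mtx"],M=R@w["hand_eye"])
cv2.imwrite('pics/w1.png',w["frame"])
E
```

```text
[ 430.34471774 -196.88146277  350.63229863] [3.14114915e+00 1.81793450e-04 1.20055714e-01] [ 0.023  0.008  0.018 -0.001  0.    -0.001 -0.001] 1.4
```

View pics/w1.png

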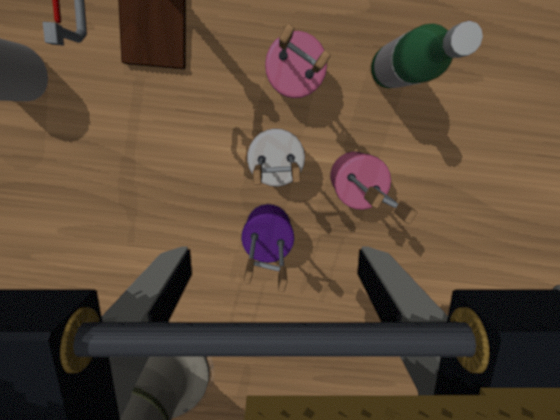

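The wrist view shows the white-lidded tin at (276,158), its leg feet at (262,160) and (291,157), and its ears near (259,174) and (295,173). The red gate is at the upper left (57,10).

```bash
python3 - <<'E'
from h import *
w=np.load('w1.npz');W=(w['K'],w['M'])
im=w['f'][120:200,225:325];big=cv2.resize(im,(800,640)[:2],interpolation=cv2.INTER_CUBIC)[:600]
cv2.imwrite('pics/w1c.png',big)
for a,b,z in(((262,160),(291,157),66),((258,175),(296,173),174)):
    p,q=plane(W,a,z),plane(W,b,z);print(p.round(1),q.round(1),((p+q)/2).round(1),np.linalg.norm(p-q).round(1),np.arctan2((p-q)[0]*-1,(p-q)[1]).round(3))
E
```

```text
[ 442.9 -178.9   66. ] [ 451.8 -218.    66. ] [ 447.3 -198.4   66. ] 40.1 0.223
[ 443.  -178.5  174. ] [ 450.  -218.2  174. ] [ 446.5 -198.4  174. ] 40.3 0.174
```

View pics/w1c.png

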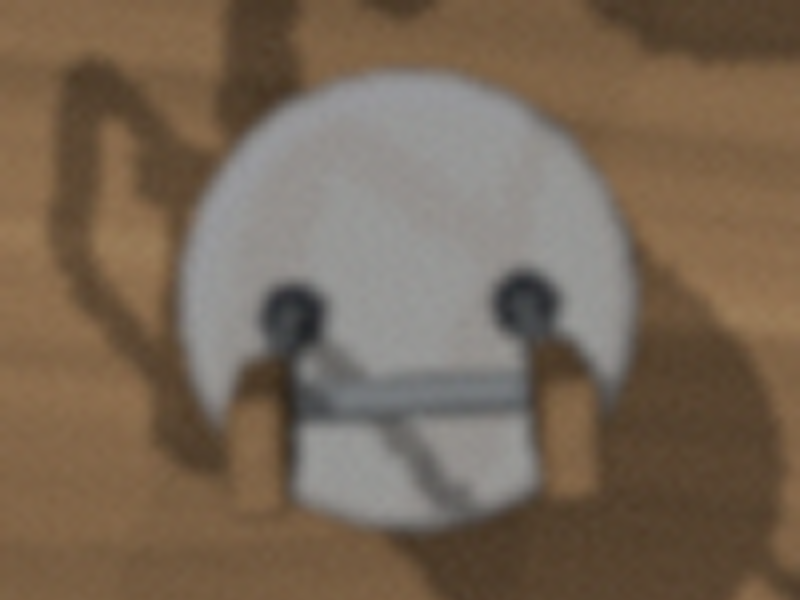

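The ears are 40 mm apart as they should be, centred at (447,-198.4), with yaw about 0.172.

```bash
python3 - <<'E'
from h import *
from plant import *
delta(sense(),(447,-198.4,155.2),0.172)
E
```

```text
tool delta [ 16.6   2.8 195.4] roll -0.054
```

Request:
{"method": "move_arm", "body": {
  "deltas": [
    [1,[8,1.5,30],-0.054],
    [1,[16.6,2.8,80],-0.054],
    [1,[16.6,2.8,130],-0.054],
    [1,[16.6,2.8,170],-0.054],
    [1,[16.6,2.8,195.4],-0.054],
    [1,[16.6,2.8,195.4],-0.054],
    [0.3,[16.6,2.8,195.4],-0.054],
    [0.3,[16.6,2.8,195.4],-0.054],
    [0.3,[16.6,2.8,195.4],-0.054],
    [0.3,[16.6,2.8,195.4],-0.054]
  ],
  "force": 25
}}

```text
clock: 2.7
tcp_pos: [447.5, -197.2, 155.7]
tcp_rot: [3.141, -0.001, 0.174]
contact_force: [0.3, -0.7, 0.1]
gripper_width: 0.615
grip_force: 0.0
```

```bash
python3 - <<'E'
from h import *
from plant import *
s=sense();print(s)
E
```

```text
{'clock': 2.7, 'joint_pos': array([ 0.35835921,  0.41526126, -0.08014181,  2.18980378,  0.06328646,
        0.53767842, -1.16630314]), 'qd': array([-3.83494880e-05,  6.06967966e-03, -1.30621143e-03,  1.60947049e-03,
       -1.88833726e-04, -2.01732740e-03, -2.08331921e-03]), 'joint_efforts': array([ 6.33191038e-02, -5.28702879e+01,  3.06433020e-01, -1.60976726e+01,
       -1.47587014e-02, -6.50559179e-02,  1.38132225e-03]), 'tcp_pos': array([ 447.54016267, -197.23467746,  155.71790644]), 'tcp_rot': array([ 3.14110371e+00, -7.79254246e-04,  1.73836487e-01]), 'contact_force': array([ 0.33880963, -0.70763873,  0.11724856]), 'ft_torque': array([ 0.03374199, -0.0312284 , -0.00935742]), 'grip_force': 0.0, 'gripper_width': 0.6153031202414447}
```

Request:
{"method": "move_arm", "body": {
  "deltas": [
    [0.3,[0,0,0],0],
    [0.3,[0,0,0],0],
    [0.3,[0,0,0],0],
    [0.3,[0,0,-5],0],
    [0.3,[0,0,-25],0],
    [0.3,[0,0,-50],0],
    [0.3,[0,0,-75],0],
    [0.3,[0,0,-95],0],
    [0.3,[0,0,-106],0],
    [0.3,[0,0,-106],0]
  ],
  "force": 30
}}

```text
clock: 3.95
tcp_pos: [447.4, -197.2, 261.4]
tcp_rot: [3.141, -0.001, 0.174]
contact_force: [-0.2, -1.3, -3.0]
gripper_width: 0.518
grip_force: 30.0
```

```bash
python3 - <<'E'
from h import *
from plant import *
s=sense();print(s['tcp_pos'],s['tcp_rot'],s['contact_force'],s['ft_torque'])
delta(s,(475,-6,262),0.025)
E
```

```text
[ 447.38518331 -197.23163159  261.44729507] [ 3.14119958e+00 -5.42121131e-04  1.73750315e-01] [-0.24333859 -1.31709954 -2.97553586] [ 0.00449908  0.00145623 -0.00220623]
tool delta [  60.3 -183.6   -0.6] roll 0.149
```

Request:
{"method": "move_arm", "body": {
  "deltas": [
    [0.3,[6,-18,0],0.03],
    [0.3,[18,-55,0],0.06],
    [0.3,[30,-92,0],0.1],
    [0.3,[42,-128,0],0.13],
    [0.3,[53,-160,0],0.149],
    [0.3,[58,-177,0],0.149],
    [0.3,[60.3,-183.6,0],0.149],
    [0.3,[60.3,-183.6,0],0.149],
    [0.3,[60.3,-183.6,0],0.149],
    [0.3,[60.3,-183.6,0],0.149]
  ]
}}

```text
clock: 5.2
tcp_pos: [474.9, -6.7, 261.1]
tcp_rot: [3.141, 0.0, 0.023]
contact_force: [0.4, -0.4, -3.1]
gripper_width: 0.513
grip_force: 30.0
```

```bash
python3 - <<'E'
from h import *
from plant import *
s=sense();w=camera("wrist");a=camera("scene");t=camera("top");print(s['tcp_pos'],s['tcp_rot'],s['contact_force'],s['ft_torque'])
R=np.eye(4);R[:3,:3]=Ro.from_euler('xyz',s['tcp_rot']).as_matrix();R[:3,3]=s['tcp_pos']
np.savez('w2.npz',f=w["frame"],K=w["mtx"],M=R@w["hand_eye"],s=a["frame"],t=t["frame"])
f=lambda im,x,y,w,h:cv2.resize(im[y:y+h,x:x+w],(400,300),interpolation=cv2.INTER_CUBIC)
cv2.imwrite('pics/w2.png',np.vstack([np.hstack([f(w["frame"],0,0,560,420),f(w["frame"],180,0,200,150)]),np.hstack([f(a["frame"],230,160,80,60),f(t["frame"],250,140,80,60)])]))
E
```

```text
[474.85598712  -6.73075584 261.13428319] [3.14138898e+00 2.04419595e-04 2.34192232e-02] [ 0.39299225 -0.43766966 -3.10519133] [ 0.00879459  0.02669739 -0.00053522]
```

View pics/w2.png

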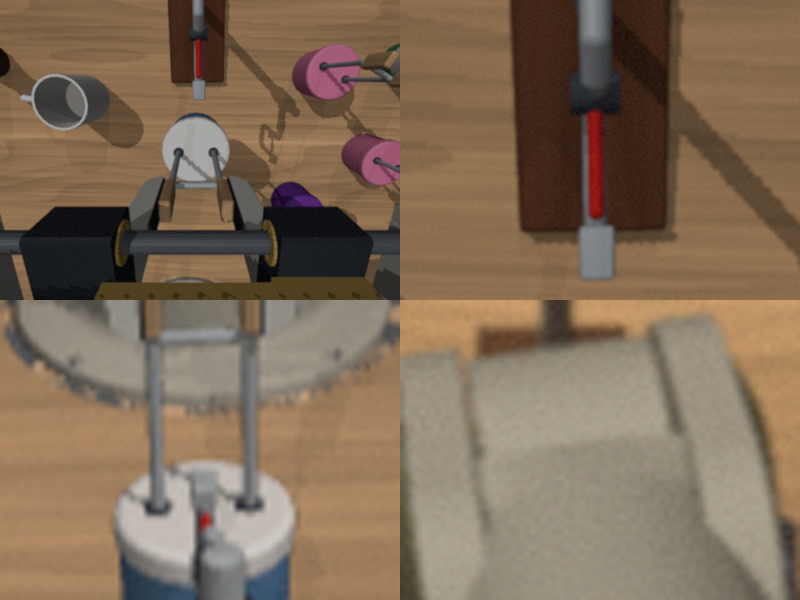

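```bash
python3 - <<'E'
from h import *
w=np.load('w2.npz');W=(w['K'],w['M']);w1=np.load('w1.npz')
a=w['f'][100:150,255:300];b=w['s'][188:208,262:282];c=w1['f'][0:60,30:100]
for im in(w['f'][98:146,278],w['s'][186:210,270],w['s'][195,262:280]):print(im.mean(1).astype(int))
for z in(229,233,237,241,245):
    print(z,[plane(W,p,z).round(1) for p in((278.2,139),(278.5,114),(278.5,107.8))],np.linalg.norm(plane(W,(270,114),z)-plane(W,(286.5,114),z)).round(1), plane(W,(278.5,139),z)[0]-plane(W,(278.5,114),z)[0])
for u,v in(((278.2,139),(270.5,194)),((278.5,114),(270.5,197.5))):
    p,e=tri((W,u),(S,v));print(p.round(1),np.round(e,1))
# tin bar in W: where does it lie
E
```

```text
[ 64  61  65  62  58  61  63  60  53  52  46  62  84  99 103 114 126 132
 131 132 131 133 131 131 130 130 130 131 128 130 128 131 131 129 128 128
 128 129 129 127 118 106 106 112 115 113 109 108]
[139 134 132 132 130 128 168 174 153 143 147 153 135 120 118 108  90  70
  64  73  88  83  70  64]
[136 174 155 166 160 126 123 143 143 145 150 164 185 187 187 182 151 100]
229 [array([539.7,  -8.1, 229. ]), array([553.9,  -7.9, 229. ]), array([557.3,  -7.8, 229. ])] 9.6 -14.230277591164167
233 [array([540.,  -8., 233.]), array([554. ,  -7.8, 233. ]), array([557.3,  -7.7, 233. ])] 9.4 -13.941458795574363
237 [array([540.4,  -8. , 237. ]), array([554. ,  -7.8, 237. ]), array([557.3,  -7.7, 237. ])] 9.2 -13.652639999984444
241 [array([540.7,  -7.9, 241. ]), array([554.1,  -7.7, 241. ]), array([557.3,  -7.6, 241. ])] 9.0 -13.363821204394526
245 [array([541. ,  -7.8, 245. ]), array([554.1,  -7.7, 245. ]), array([557.3,  -7.6, 245. ])] 8.8 -13.075002408804608
[540.   -6.9 232.1] [1.1 1.1]
[554.   -6.9 233.2] [0.9 0.9]
```

The nose top is at z≈232.5, its inner face at x≈554.3, and y≈-7.5, so the throat is at about z 220.5. The bar is now at z≈257, so I'll slip the ring over the nose.

Request:
{"method": "move_arm", "body": {
  "deltas": [
    [0.3,[5,1,3],0],
    [0.3,[18,2.8,6],0],
    [0.3,[33,2.8,6],0],
    [0.3,[48,2.8,6],0],
    [0.3,[63,2.8,6],0],
    [0.3,[76,2.8,6],0],
    [0.3,[85,2.8,6],0],
    [0.3,[87,2.8,6],0],
    [0.3,[87,2.8,6],0],
    [0.3,[87,2.8,6],0]
  ]
}}

```text
clock: 6.6
tcp_pos: [561.6, -6.6, 255.3]
tcp_rot: [3.141, 0.0, 0.025]
contact_force: [-0.1, 0.4, -3.2]
gripper_width: 0.515
grip_force: 30.0
```

```bash
python3 - <<'E'
from h import *
from plant import *
s=sense();print(s['tcp_pos'],s['contact_force'],s['ft_torque'])
w=camera("wrist");a=camera("scene")
f=lambda im,x,y,w,h:cv2.resize(im[y:y+h,x:x+w],(400,300),interpolation=cv2.INTER_CUBIC)
cv2.imwrite('pics/w3.png',np.hstack([f(w["frame"],200,190,160,120),f(a["frame"],230,160,80,60)]))
E
```

```text
[561.5574921   -6.60103514 255.27791062] [-0.11350021  0.44718485 -3.18416308] [ 0.0736368   0.04132421 -0.04889202]
```

View pics/w3.png

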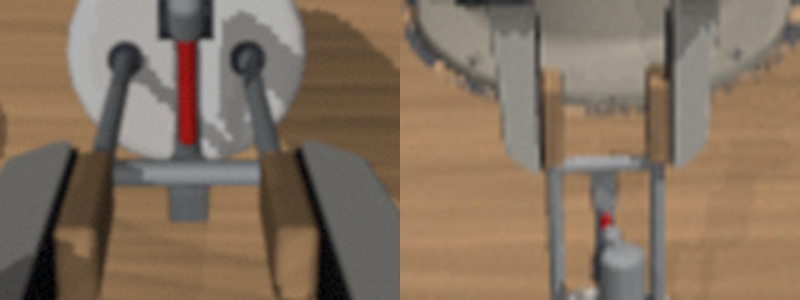

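The hook is inside the ring and the bar sits above the inner edge of the nose. Next I lower it to feel the gate.

Request:
{"method": "move_arm", "body": {
  "deltas": [
    [0.3,[0,0,4],0],
    [0.3,[0,0,9],0],
    [0.3,[0,0,14],0],
    [0.3,[0,0,18],0],
    [0.3,[0,0,20],0],
    [0.3,[0,0,21],0],
    [0.3,[0,0,22],0],
    [0.3,[0,0,23],0],
    [0.3,[0,0,24],0],
    [0.3,[0,0,24],0]
  ]
}}

```text
clock: 7.95
tcp_pos: [562.2, -6.5, 231.6]
tcp_rot: [3.142, -0.0, 0.025]
contact_force: [-1.3, -0.2, 1.1]
gripper_width: 0.514
grip_force: 30.0
```

Request:
{"method": "move_arm", "body": {
  "deltas": [
    [0.3,[-0.5,0,-1],0],
    [0.3,[-1,0,-1],0],
    [0.3,[-1.5,0,-1],0],
    [0.3,[-2,0,-1],0],
    [0.3,[-2.4,0,-1],0],
    [0.3,[-2.8,0,-1],0],
    [0.3,[-3.2,0,-1],0],
    [0.3,[-3.6,0,-1],0],
    [0.3,[-4,0,-1],0],
    [0.3,[-4,0,-1],0]
  ]
}}

```text
clock: 9.2
tcp_pos: [557.9, -6.7, 232.2]
tcp_rot: [3.142, 0.0, 0.025]
contact_force: [0.1, -0.2, -2.7]
gripper_width: 0.516
grip_force: 30.0
```

```bash
python3 -c "
from plant import *
s=sense();print(s['tcp_pos'],s['contact_force'],s['ft_torque'])"
```

```text
[557.92793827  -6.67066252 232.17715785] [ 0.13603026 -0.16454601 -2.68574261] [0.03849638 0.00340237 0.00937072]
```

No nose contact yet. I'll keep going in 0.4 mm steps.

Request:
{"method": "move_arm", "body": {
  "deltas": [
    [0.3,[-0.3,0,0],0],
    [0.3,[-0.6,0,0],0],
    [0.3,[-0.9,0,0],0],
    [0.3,[-1.2,0,0],0],
    [0.3,[-1.4,0,0],0],
    [0.3,[-1.6,0,0],0],
    [0.3,[-1.8,0,0],0],
    [0.3,[-2,0,0],0],
    [0.3,[-2,0,0],0],
    [0.3,[-2,0,0],0]
  ]
}}

```text
clock: 10.45
tcp_pos: [557.1, -6.6, 232.3]
tcp_rot: [-3.141, -0.002, 0.025]
contact_force: [5.4, -0.1, -6.6]
gripper_width: 0.515
grip_force: 30.0
```

Request:
{"method": "move_arm", "body": {
  "deltas": [
    [0.3,[0.7,0,0],0],
    [0.3,[0.7,0,1.5],0],
    [0.3,[0.7,0,3],0],
    [0.3,[0.7,0,4.5],0],
    [0.3,[0.7,0,6],0],
    [0.3,[0.7,0,7.5],0],
    [0.3,[0.7,0,9],0],
    [0.3,[0.7,0,10],0],
    [0.3,[0.7,0,10],0],
    [0.3,[0.7,0,10],0]
  ]
}}

```text
clock: 11.7
tcp_pos: [556.8, -6.6, 222.1]
tcp_rot: [-3.142, -0.0, 0.025]
contact_force: [4.7, 0.3, 3.8]
gripper_width: 0.514
grip_force: 30.0
```

```bash
python3 -c "
from plant import *
s=sense();print(s['tcp_pos'],s['tcp_rot'],s['contact_force'],s['ft_torque'])"
```

```text
[556.82891787  -6.64071358 222.14677383] [-3.14156199e+00 -1.03358455e-04  2.48437062e-02] [4.67953132 0.25948412 3.82619507] [ 0.08699737 -0.89819392  0.04016873]
```

Request:
{"method": "move_arm", "body": {
  "deltas": [
    [0.3,[0.3,0,1],0],
    [0.3,[0.3,0,2],0],
    [0.3,[0.3,0,3],0],
    [0.3,[0.3,0,4],0],
    [0.3,[0.3,0,5],0],
    [0.3,[0.3,0,6],0],
    [0.3,[0.3,0,7],0],
    [0.3,[0.3,0,8],0],
    [0.3,[0.3,0,8],0],
    [0.3,[0.3,0,8],0]
  ]
}}

```text
clock: 12.95
tcp_pos: [556.6, -6.7, 214.1]
tcp_rot: [3.142, 0.001, 0.025]
contact_force: [1.8, -0.2, 5.3]
gripper_width: 0.517
grip_force: 30.0
```

```bash
python3 -c "
from plant import *
s=sense();print(s['tcp_pos'],s['tcp_rot'],s['contact_force'],s['ft_torque'])"
```

```text
[556.60593265  -6.68076139 214.05970845] [3.14152629e+00 8.76687077e-04 2.47929537e-02] [ 1.75399849 -0.20369636  5.28520703] [ 0.02364763 -0.37186459 -0.01814514]
```

Request:
{"method": "move_arm", "body": {
  "deltas": [
    [0.3,[0,0,0.7],0],
    [0.3,[0,0,1.4],0],
    [0.3,[0,0,2.1],0],
    [0.3,[0,0,2.8],0],
    [0.3,[0,0,3.5],0],
    [0.3,[0,0,4.2],0],
    [0.3,[0,0,4.8],0],
    [0.3,[0,0,5.4],0],
    [0.3,[0,0,5.4],0],
    [0.3,[0,0,5.4],0]
  ]
}}

```text
clock: 14.2
tcp_pos: [556.9, -6.7, 208.7]
tcp_rot: [3.142, 0.0, 0.025]
contact_force: [3.7, -0.2, -3.1]
gripper_width: 0.513
grip_force: 30.0
```

```bash
python3 - <<'E'
from plant import *
import cv2
s=sense();print(s['tcp_pos'],s['tcp_rot'],s['contact_force'],s['ft_torque'])
w=camera("wrist")["frame"];cv2.imwrite('pics/w4.png',cv2.resize(w[180:330,180:380],(800,600),interpolation=cv2.INTER_CUBIC))
E
```

```text
[556.91289721  -6.67352445 208.66103378] [3.14155507e+00 2.94558251e-04 2.48463294e-02] [ 3.74007288 -0.23702785 -3.05080721] [ 0.06200849 -0.72106782  0.03901123]
```

View pics/w4.png

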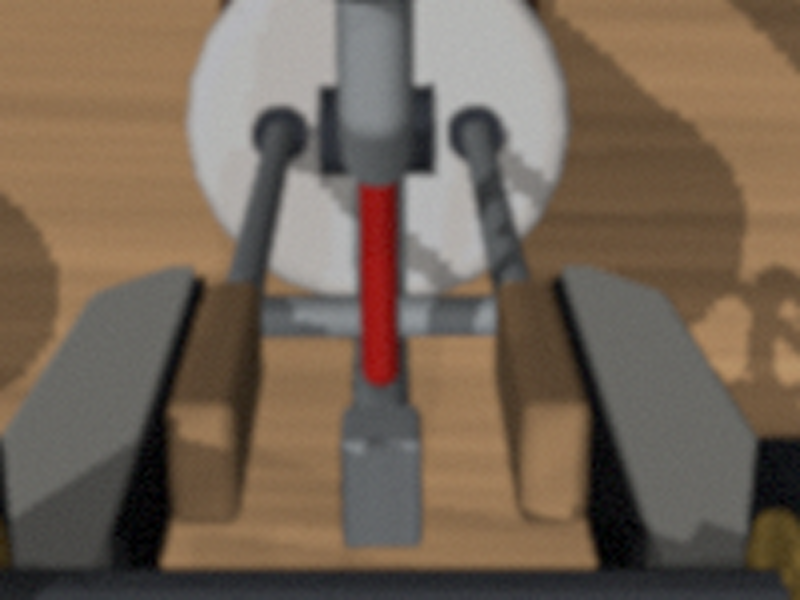

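The gate has snapped shut over the bar. I'll move inward to the middle and settle onto the bottom run.

Request:
{"method": "move_arm", "body": {
  "deltas": [
    [0.3,[2,0,0],0],
    [0.3,[5,0,0],0],
    [0.3,[8,0,1],0],
    [0.3,[10,0,3],0],
    [0.3,[11,0,5],0],
    [0.3,[11,0,6],0],
    [0.3,[11,0,7],0],
    [0.3,[11,0,8],0],
    [0.3,[11,0,8.5],0],
    [0.3,[11,0,8.5],0]
  ]
}}

```text
clock: 15.5
tcp_pos: [568.0, -6.4, 200.3]
tcp_rot: [3.142, 0.0, 0.025]
contact_force: [0.1, 0.7, -3.2]
gripper_width: 0.514
grip_force: 30.0
```

```bash
python3 -c "
from plant import *
s=sense();print(s['tcp_pos'],s['tcp_rot'],s['contact_force'],s['ft_torque'])"
```

```text
[568.00484693  -6.37243592 200.29510525] [3.14158384e+00 3.01486577e-05 2.48389235e-02] [ 0.05388731  0.68341832 -3.15709362] [ 0.03730081  0.03847923 -0.0424911 ]
```

Still free, with the bar at z≈196.6. Down slowly.

Request:
{"method": "move_arm", "body": {
  "deltas": [
    [0.3,[0,0,0.3],0],
    [0.3,[0,0,0.6],0],
    [0.3,[0,0,0.9],0],
    [0.3,[0,0,1.2],0],
    [0.3,[0,0,1.4],0],
    [0.3,[0,0,1.6],0],
    [0.3,[0,0,1.8],0],
    [0.3,[0,0,2],0],
    [0.3,[0,0,2],0],
    [0.3,[0,0,2],0]
  ]
}}

```text
clock: 16.75
tcp_pos: [568.2, -6.4, 198.9]
tcp_rot: [3.142, -0.001, 0.025]
contact_force: [-2.0, -0.2, 7.8]
gripper_width: 0.513
grip_force: 30.0
```

Request:
{"method": "move_arm", "body": {
  "deltas": [
    [0.3,[0,0,-0.4],0],
    [0.3,[0,0,-0.7],0],
    [0.3,[0,0,-0.7],0],
    [0.56,[0,0,-0.7],0],
    [0.6,[0,0,-0.7],0],
    [0.65,[0,0,-0.7],0],
    [0.72,[0,0,-0.7],0],
    [0.8,[0,0,-0.7],0],
    [0.8,[0,0,-0.7],0],
    [0.8,[0,0,-0.7],0]
  ]
}}

```text
clock: 18.0
tcp_pos: [568.0, -6.4, 199.0]
tcp_rot: [3.142, 0.0, 0.025]
contact_force: [1.0, -0.4, 0.1]
gripper_width: 0.799
grip_force: 0.0
```

Request:
{"method": "move_arm", "body": {
  "deltas": [
    [0.8,[0,0,-2],0],
    [0.8,[0,0,-8],0],
    [0.8,[0,0,-16],0],
    [0.8,[0,0,-28],0],
    [0.8,[0,0,-45],0],
    [0.8,[0,0,-65],0],
    [0.8,[0,0,-90],0],
    [0.8,[0,0,-110],0],
    [0.8,[0,0,-120],0],
    [0.8,[0,0,-120],0]
  ]
}}

```text
clock: 19.25
tcp_pos: [568.2, -6.4, 319.7]
tcp_rot: [3.142, -0.001, 0.025]
contact_force: [-0.4, 0.1, 0.8]
gripper_width: 0.802
grip_force: 0.0
```

```bash
python3 - <<'E'
from plant import *
import cv2,numpy as np
s=sense();print(s['tcp_pos'],s['contact_force'],s['clock'])
w=camera("wrist")["frame"];a=camera("scene")["frame"];b=camera("scene")["frame"]
print(np.abs(a.astype(int)-b).max())
cv2.imwrite('pics/w5.png',np.hstack([cv2.resize(w[60:210,180:380],(400,300)),cv2.resize(a[160:310,180:380],(400,300))]))
E
```

```text
[568.21993527  -6.39427461 319.7254674 ] [-0.40333743  0.07301018  0.78216584] 19.25
65
```

View pics/w5.png

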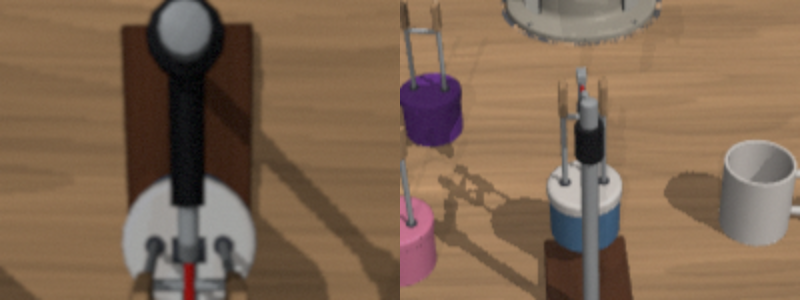

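The tin hangs from the hook, upright. I'll let it settle and check for swing.

Request:
{"method": "move_arm", "body": {
  "deltas": [
    [0.8,[0,0,0],0],
    [0.8,[0,0,0],0],
    [0.8,[0,0,0],0],
    [0.8,[0,0,0],0],
    [0.8,[0,0,0],0],
    [0.8,[0,0,0],0],
    [0.8,[0,0,0],0],
    [0.8,[0,0,0],0],
    [0.8,[0,0,0],0],
    [0.8,[0,0,0],0]
  ]
}}

```text
clock: 20.65
tcp_pos: [568.0, -6.4, 319.0]
tcp_rot: [3.142, 0.0, 0.025]
contact_force: [0.1, -0.4, 0.4]
gripper_width: 0.8
grip_force: 0.0
```

Request:
{"method": "move_arm", "body": {
  "deltas": [
    [0.8,[0,0,0],0],
    [0.8,[0,0,0],0],
    [0.8,[0,0,0],0],
    [0.8,[0,0,0],0],
    [0.8,[0,0,0],0],
    [0.8,[0,0,0],0],
    [0.8,[0,0,0],0],
    [0.8,[0,0,0],0],
    [0.8,[0,0,0],0],
    [0.8,[0,0,0],0]
  ]
}}

```text
clock: 21.9
tcp_pos: [568.0, -6.4, 319.0]
tcp_rot: [3.142, 0.0, 0.025]
contact_force: [-0.6, 0.1, -0.3]
gripper_width: 0.799
grip_force: 0.0
```

```bash
python3 - <<'E'
from plant import *
from h import *
for i in range(6):
    f=camera("scene")["frame"];H=cv2.cvtColor(f,cv2.COLOR_BGR2HSV)[240:290,245:300]
    m=(H[...,0]>95)&(H[...,0]<122)&(H[...,1]>90)&(H[...,2]>40)
    print(np.argwhere(m).mean(0).round(2),m.sum())
E
```

```text
[34.2  25.87] 369
[34.2  25.85] 369
[34.25 25.92] 368
[34.22 25.86] 369
[34.25 25.86] 370
[34.27 25.85] 368
```

Still. Handing in.

```bash
python3 -c "
from plant import *
print(job_done())"
```

```text
the job is handed in; nothing more can be done
None
```

The blue tin hangs still from the snap hook with the gate shut over its crossbar, the gripper is clear of it, the mug, mill and oil bottle were not touched, and the job is handed in (no verdict was returned).

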